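Hold the press guard open at 45 degrees

ROBOT

A 6-joint arm with a two-finger parallel gripper is mounted at the origin on the work surface. World frame = base frame: x ahead of the robot, y to its left, z up, the work surface at z = 0. Lengths are in mm, angles in rad, forces in N, time in s.
With the tool pointing down it reaches from about 250 to 850 mm from the base axis. Payload 12.5 kg.
Tool frame: the origin (TCP) lies at the very end of the fingers, on their centre line; the grasp point (between the pads) lies 19 mm behind it (grip_point_offset is the distance from the TCP to the grasp point, in mm); z points along the fingers, y is the line along which they close (so a half turn about z gives the same grasp; the last joint's range is limited). The gripper opens to 93 mm and grips with 3 to 60 N. Pads are 15 mm wide; open, the fingers measure 128 mm over their backs; the gripper's body (75 mm by 188 mm) begins 65 mm behind the grasp point.
Start: joints at [-1.422, 0.351, 1.652, -0, 1.139, -0.085], TCP at [127.442, -535.016, 179.733] pointing down, gripper open.
Joint ranges: [-2.75, 2.75], [-0.79, 2.1], [0.01, 2.65], [-1.57, 4.71], [0.07, 3.14], [-2.87, 2.87]. Speed limits (rad/s): [2.22, 2.22, 2.79, 3.14, 3.14, 3.14].

INTERFACE

Orientations are given as [roll, pitch, yaw] about the fixed x, y, z axes, in that order (R = Rz(yaw) Ry(pitch) Rx(roll)).
In Python, from bench import get_obs, capture, finish_job, grip_point_offset gives the robot as it stands.
- The arm moves only by the tool drive_tool, never from a script. Its argument "moves" is a list of rows, each a list of 5 numbers: the shift along the tool's x, y, z in mm, then the turn about the tool's z in rad, then the opening, from 0 (shut) to 1 (fully open). A call has 1 to 20 rows; each row shifts and turns the commanded pose from where the row before left it, along the tool's axes as they then stand; what a row does not reach is not made up. A row lasts 1/12 s, in which the tool goes at most 41.7 mm and 7.16 degrees, less where a joint would pass 70% of its speed; a pose out of reach is approached as far as the arm can. A call with a gripper value outside its range is refused whole. The fingers move at their own pace and stop on an object; "force" is the grip in N (left out, the last holds). Time passes only in rows, so rows that do not move let the fingers close. It gives the time, the measured TCP pose, the force, the opening and the grip force at its end, in the units of the state.
- get_obs(): the state, without advancing time (a new reading comes with each control period).
- capture(name): name is "scene" or "top"; returns a dict with "pixels" (480x640x3 uint8, red, green, blue), "range_z" (480x640 float32, mm along the optical axis (not along the pixel's ray), 0 where there is no reading), "vfov" (degrees; the focal length in pixels is half the picture's height over the tangent of half this angle, whatever the lens; pixels are square), "cx", "cy" (the principal point, pixels), "origin" and "attitude" of the camera in the world. Camera axes: x right, y down, z forward; pixel columns grow to the right and rows downward; lengths in mm; the calibration is good to about 2 mm. A picture is of the moment at which its call begins.
- finish_job(): hands the job in; it is judged then, once.
The state is a dict: "time": time; "joint_pos": joint angles; "qd": joint speeds; "effort": joint torques, N m; "tcp_pos": TCP position; "orientation": TCP orientation; "ft_force": force on the tool from outside, world axes, zero at the start; "ft_torque": the same for the moment, N m; "gripper_width": opening from 0.0 (shut) to 1.0 (fully open); "gripper_force": force on a finger pad.
Only numpy, scipy, OpenCV 4.12 (cv2) and the standard library are available. Lean on these libraries where they do the work, as an engineer would, in place of code of your own. Each camera call takes 0.05 s, during which the arm holds its last target. There are 200 camera calls.

TASK

Look which of the two welding presses has its ram up: on its air cylinder, behind the guard, the black-topped rod stands tall, while on the other press it sits down close to the cylinder. Lift the guard of the press whose ram is up by its knob to 45 degrees and finish holding it still there between the fingers (it falls shut if you let go), so that a colleague can reach in. Leave the other press's guard shut and do not disturb the things standing about.

Things in the scene. Friction and masses are not known exactly. Their poses are not given: they have to be found in the camera images.
- press_l: the left (+y) of two identical aluminium bench presses, fixed to the table: base 250 (x) x 170 (y), walls and flat rear deck 90 high, front side facing the robot. Origin: centre of its underside on the table; x axis points from its front to its rear, z up. It may be yawed by up to 0.2 rad. The guard lies over its front part
- guard_l (a joint): opening angle of the left (+y) press's guard in rad: 0 shut (level), 0.785 is 45 degrees, end stop 1.25. The guard is a 170 x 170 flap (steel frame, clear window, 6 thick, 0.3 to 0.65 kg) hinged along its rear edge, with a 40 deep skirt down its front edge; it swings its front edge up and back, and falls shut by its own weight from any angle
- guard_l_hinge (a point): the middle of that guard's hinge line, on the press's centre plane, 40 behind the press origin and 90 above the table; the hinge line runs along the press's y axis
- guard_l_knob (a point): centre of that guard's pull knob: a black cylinder dia 24, 44 long, flat-ended, parallel to the hinge line (press y axis), on a dia 12 stem, its centre 40 above the guard's top face. With the guard shut it is 145 in front of the hinge and 46 above it (137 above the table). Gripped by its ends from above it pivots between the pads as the guard swings
- press_r: the right (-y) of two identical aluminium bench presses, fixed to the table: base 250 (x) x 170 (y), walls and flat rear deck 90 high, front side facing the robot. Origin: centre of its underside on the table; x axis points from its front to its rear, z up. It may be yawed by up to 0.2 rad. The guard lies over its front part
- guard_r (a joint): opening angle of the right (-y) press's guard in rad: 0 shut (level), 0.785 is 45 degrees, end stop 1.25. The guard is a 170 x 170 flap (steel frame, clear window, 6 thick, 0.3 to 0.65 kg) hinged along its rear edge, with a 40 deep skirt down its front edge; it swings its front edge up and back, and falls shut by its own weight from any angle
- guard_r_hinge (a point): the middle of that guard's hinge line, on the press's centre plane, 40 behind the press origin and 90 above the table; the hinge line runs along the press's y axis
- guard_r_knob (a point): centre of that guard's pull knob: a black cylinder dia 24, 44 long, flat-ended, parallel to the hinge line (press y axis), on a dia 12 stem, its centre 40 above the guard's top face. With the guard shut it is 145 in front of the hinge and 46 above it (137 above the table). Gripped by its ends from above it pivots between the pads as the guard swings
- cyl_up: air cylinder, fixed on the rear deck of one of the presses, 100 behind that press's origin: square barrel 46 x 46 x 68 tall with a rod and a black adjuster on top; this one's ram is up, the adjuster standing clear on about 80 of bare rod, 174 tall in all. Origin: centre of its underside, 90 above the table. Which press carries it varies
- cyl_down: the same air cylinder on the other press, with its ram down: the black adjuster sits close to the barrel (2 of bare rod showing), 98 tall in all. Origin: centre of its underside
- can: bystander, loose: plain aluminium drink can, dia 53, 115 tall, standing between the presses. Origin: on its underside
- tape: bystander, loose: cardboard tape core lying flat, dia 90, 25 tall, nearer the robot than the presses. Origin: on its underside
- driver: bystander, loose: screwdriver lying flat near the robot on its left side, about 200 long. Origin: at its underside, about the middle of its length
- wrench: bystander, loose: steel wrench lying flat near the robot on its right side, about 180 long. Origin: at its underside, about the middle of its length
- bottle: bystander, loose: white plastic bottle, dia 60, 150 tall, standing left of the left press. Origin: on its underside
- carton: bystander, loose: cardboard carton 120 x 80 x 70 tall, right of the right press. Origin: on its underside
- spool: bystander, loose: grey plastic spool standing on a flange, dia 80, 56 tall, behind the can. Origin: on its underside

How it is judged (in metres and radians):
At the end, for the whole second after the job is handed in: The guard of the press carrying the raised-ram cylinder is at 45 degrees, give or take 6, not moving (under 0.05 rad/s), and the gripper's fingers are carrying it (contact over 0.5 N); the other guard is shut (under 3 degrees). The program finishes while holding (((horizontal distance between cyl_up and press_l below 0.15 m and value of joint guard_l between 0.680679 and 0.890118 rad and velocity of joint guard_l between -0.05 and 0.05 rad/s and contact force between the fingers and press_l above 0.5 N and value of joint guard_r below 0.0523599 rad) or (horizontal distance between cyl_up and press_r below 0.15 m and value of joint guard_r between 0.680679 and 0.890118 rad and velocity of joint guard_r between -0.05 and 0.05 rad/s and contact force between the fingers and press_r above 0.5 N and value of joint guard_l below 0.0523599 rad))); the arm keeps its last pose, push and grip.
It fails at once if the guard of the press whose ram is down is opened by more than 8 degrees ((horizontal distance between cyl_down and press_l below 0.15 m and value of joint guard_l above 0.139626 rad) or (horizontal distance between cyl_down and press_r below 0.15 m and value of joint guard_r above 0.139626 rad)).
It fails at once if a bystander is displaced by more than 30 mm, or the can or bottle is tipped (distance of any of can, tape, driver, wrench, bottle, carton, spool from where it was at the start of the episode above 0.03 m or angle between any of can, bottle's own z axis and vertical above 0.5 rad).
It also fails if it takes over 34 s, if anything falls off the work surface, if the arm or the gripper's body presses on something with over 40 N, if the wrist force passes 120 N, or if a joint passes its speed limit or range.

## Working session

There is one attempt and no reset: what is moved stays moved. The work goes in short steps, Python scripts to look and compute and a tool call to move; the robot and the scene stay as the last step left them, time stands still between calls to the robot, and variables do not carry over. Pictures are saved under pics/ and viewed, at most 10 in all, crops included, and the job is handed in when it is done.

Besides the shell and the picture viewer there is one more tool, called after "Request:" as name([rows], argument=value, ...), one row to a line, values as JSON. drive_tool: Moves the arm, as the interface text tells. Its arguments: {"type":"object","properties":{"moves":{"type":"array"},"force":{"type":"number"}},"required":["moves"]}

```bash
mkdir -p pics
cat > h.py <<'E'
import numpy as np, cv2
from bench import *
def shot(name):
    c=capture(name); np.savez(f'/tmp/{name}.npz',**{k:np.array(v) for k,v in c.items()}); return c
def world(c,u,v,z):
    f=240/np.tan(np.radians(float(c['vfov']))/2)
    p=np.stack([(u-c['cx'])/f*z,(v-c['cy'])/f*z,z],-1)
    A=np.array(c['attitude'],float)
    if A.shape!=(3,3):
        from scipy.spatial.transform import Rotation as R
        A=(R.from_euler('xyz',A) if A.size==3 else R.from_quat(A)).as_matrix()
    return p@A.T+np.array(c['origin'])
E
python3 - <<'E'
from h import *
for n in('scene','top'):
    c=shot(n); cv2.imwrite(f'pics/{n}.png',c['pixels'][:,:,::-1]); print(n,{k:c[k] for k in c if k not in('pixels','range_z')})
o=get_obs();print(o['orientation'],o['tcp_pos'],o['gripper_width'],o['time'])
E
```

```text
scene {'vfov': 43.09328583510156, 'cx': 316.49600610153516, 'cy': 236.71050147393584, 'origin': array([1268.61816123,  682.20296831, 1665.28246154]), 'attitude': array([-2.57312675e+00, -1.32049868e-03,  2.30649203e+00])}
top {'vfov': 43.19094898355567, 'cx': 311.2420022182256, 'cy': 233.84536322442605, 'origin': array([ 424.69594705,   15.20069713, 1720.54710401]), 'attitude': array([-3.05948134, -0.01382259, -1.60001977])}
[-3.14050737e+00 -9.08558214e-05  2.33834348e-01] [ 127.39894772 -534.66264352  179.23503044] 1.0001094872118053 0.1
```

View pics/scene.png

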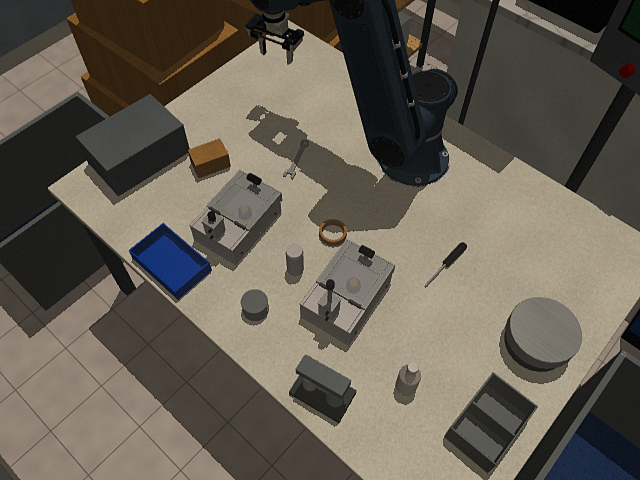

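View pics/top.png

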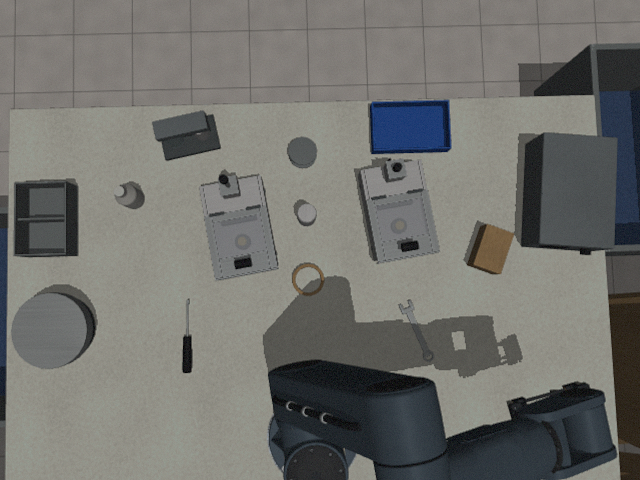

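The scene view shows the tall bare rod on the left (+y) press, with its black adjuster at about (329,285). On the right press the black top sits on the barrel at about (211,215). The left press's knob is at about (243,262) in the top view and (366,252) in the scene view. I'll triangulate it next.

```bash
cat > m.py <<'E'
from h import *
def blob(c,b):
    u0,v0,u1,v1=b; g=c['pixels'][v0:v1,u0:u1].max(2); m=(g<45).astype(np.uint8)
    n,l,s,ce=cv2.connectedComponentsWithStats(m); i=1+s[1:,4].argmax(); 
    v,u=np.nonzero(l==i); return u+u0,v+v0
def tri(r):
    A=np.zeros((3,3));b=np.zeros(3)
    for o,d in r: P=np.eye(3)-np.outer(d,d);A+=P;b+=P@o
    x=np.linalg.solve(A,b); return x,[np.linalg.norm((np.eye(3)-np.outer(d,d))@(x-o)) for o,d in r]
def meas(S,T,bs,bt):
    rays=[];
    for c,b in((S,bs),(T,bt)):
        u,v=blob(c,b); o=np.array(c['origin']); p=world(c,u.mean(),v.mean(),np.array(1000.)); d=p-o; rays.append((o,d/np.linalg.norm(d)))
        z=c['range_z'][v,u]; w=world(c,u,v,z); print(len(u),u.mean(),v.mean(),'range pts med',np.median(w,0).round(1),'zmax',np.percentile(w[:,2],90).round(1))
        if c is T:
            w=world(c,u,v,np.full(len(u),np.median(z)))[:,:2].astype(np.float32); print('rect',cv2.minAreaRect(w))
            q=w-w.mean(0); e=np.linalg.svd(q,full_matrices=False)[2][0]; print('long axis yaw from y',np.arctan(-e[0]/e[1]))
    print('tri',tri(rays))
E
python3 - <<'E'
from m import *
S=capture('scene');T=capture('top')
print('knob L');meas(S,T,(345,235,385,265),(228,252,258,272))
print('knob R');meas(S,T,(240,168,268,190),(393,236,423,254))
print('adj L');meas(S,T,(320,275,340,300),(215,168,233,188))
print('adj R');meas(S,T,(202,206,220,224),(388,160,405,176))
# left press yaw from knob->adjuster plus rear deck/wall outline
z=T['range_z'];vv,uu=np.mgrid[150:300,190:290];w=world(T,uu,vv,z[150:300,190:290])
m=(w[...,2]>75)&(w[...,2]<110);pts=w[m][:,:2].astype(np.float32);print('press L',m.sum(),cv2.minAreaRect(pts))
E
```

```text
knob L
114 366.3421052631579 251.50877192982455 range pts med [488.5 173.1 146.3] zmax 151.7
139 242.5251798561151 262.8561151079137 range pts med [482.8 169.7 146.1] zmax 150.8
rect ((483.03973388671875, 170.00726318359375), (22.30927848815918, 42.16574478149414), 9.734431266784668)
long axis yaw from y 0.16410176
tri (array([483.30729805, 171.14901018, 136.41890724]), [np.float64(0.3878455509957502), np.float64(0.38784555099573653)])
knob R
104 253.64423076923077 178.9903846153846 range pts med [ 519.5 -262.   144.9] zmax 152.0
138 409.0507246376812 245.79710144927537 range pts med [ 514.5 -263.9  146.2] zmax 151.6
rect ((515.3192138671875, -264.3771057128906), (21.79548454284668, 43.26896667480469), 7.75928258895874)
long axis yaw from y 0.12810919
tri (array([ 515.72337376, -266.16264332,  135.73665751]), [np.float64(0.06872515665898896), np.float64(0.06872515665905618)])
adj L
86 328.9186046511628 285.06976744186045 range pts med [688.3 205.  261.5] zmax 267.8
66 223.15151515151516 179.21212121212122 range pts med [683.2 200.9 262.9] zmax 268.6
rect ((682.2211303710938, 201.6410369873047), (22.285127639770508, 18.820960998535156), 43.451751708984375)
long axis yaw from y -0.91678596
tri (array([685.96422093, 202.47208004, 248.62504497]), [np.float64(0.8007465615642734), np.float64(0.8007465615643331)])
adj R
81 211.91358024691357 215.2469135802469 range pts med [ 718.9 -232.1  181.2] zmax 192.2
63 396.6666666666667 167.06349206349208 range pts med [ 715.7 -233.8  188.8] zmax 192.6
rect ((715.836181640625, -234.48712158203125), (20.50950813293457, 20.4423770904541), 88.3260498046875)
long axis yaw from y 0.9863381
tri (array([ 716.71912164, -234.29957343,  180.06916183]), [np.float64(0.8750767636205639), np.float64(0.8750767636206787)])
press L 5582 ((583.6619262695312, 185.80023193359375), (260.39959716796875, 170.73992919921875), 9.003294944763184)
```

The left ram is up: its adjuster top is at about 268 mm, against 192 mm on the right. The left knob triangulates to (483.5, 171, 137), as expected, and the press yaw is about 0.157 (three estimates: 0.153, 0.157 and 0.164). Moving over it.

Request:
drive_tool([
  [0,0,0,0.077,1],
  [13,-14,-6,0,1],
  [26,-28,-3,0,1],
  [26,-28,-3,0,1],
  [26,-28,-3,0,1],
  [26,-28,-3,0,1],
  [26,-28,-3,0,1],
  [26,-28,-3,0,1],
  [26,-28,-3,0,1],
  [26,-28,-3,0,1],
  [26,-28,-3,0,1],
  [26,-28,-3,0,1],
  [13,-14,0,0,1],
  [0,0,0,0,1],
  [0,0,0,0,1],
], force=30)

```text
time: 1.45
tcp_pos: [362.0, -185.6, 215.7]
orientation: [3.142, 0.0, 0.159]
ft_force: [-0.4, -1.5, -0.3]
gripper_width: 1.006
gripper_force: 0.0
```

Request:
drive_tool([
  [14.6,-27.8,0,0,1],
  [14.6,-27.8,0,0,1],
  [14.6,-27.8,0,0,1],
  [14.6,-27.8,0,0,1],
  [14.6,-27.8,0,0,1],
  [14.6,-27.8,0,0,1],
  [14.6,-27.8,0,0,1],
  [14.6,-27.8,0,0,1],
  [14.6,-27.8,0,0,1],
  [14.6,-27.8,0,0,1],
  [14.6,-27.8,0,0,1],
  [14.6,-27.8,0,0,1],
  [0,0,0,0,1],
  [0,0,0,0,1],
  [0,0,0,0,1],
])

```text
time: 2.7
tcp_pos: [482.8, 169.4, 215.4]
orientation: [3.141, 0.001, 0.156]
ft_force: [-0.1, 0.4, 0.2]
gripper_width: 0.999
gripper_force: 0.0
```

Request:
drive_tool([
  [0.7,-1.5,10,0,1],
  [0,0,15,0,1],
  [0,0,15,0,1],
  [0,0,15,0,1],
  [0,0,15,0,1],
  [0,0,12,0,1],
  [0,0,10,0,1],
  [0,0,5,0,1],
  [0,0,0,0,1],
  [0,0,0,0,0.7],
  [0,0,0,0,0.4],
  [0,0,0,0,0.4],
  [0,0,0,0,0.4],
  [0,0,0,0,0.4],
  [0,0,0,0,0.4],
  [0,0,0,0,0.4],
], force=25)

```text
time: 4.03
tcp_pos: [483.3, 172.4, 118.8]
orientation: [-3.142, -0.0, 0.157]
ft_force: [-0.1, 0.1, -0.6]
gripper_width: 0.549
gripper_force: 0.0
```

Run:
```python
from h import *
o=get_obs();print({k:np.round(o[k],3) for k in('tcp_pos','gripper_width','gripper_force','ft_force','ft_torque')})
c=shot('scene');cv2.imwrite('pics/s2.png',cv2.resize(c['pixels'][190:350,260:460,::-1],None,fx=3.5,fy=3.5))
```

```text
{'tcp_pos': array([483.298, 172.35 , 118.839]), 'gripper_width': np.float64(0.549), 'gripper_force': np.float64(0.0), 'ft_force': array([-0.082,  0.108, -0.6  ]), 'ft_torque': array([0.06 , 0.035, 0.   ])}
```

View pics/s2.png

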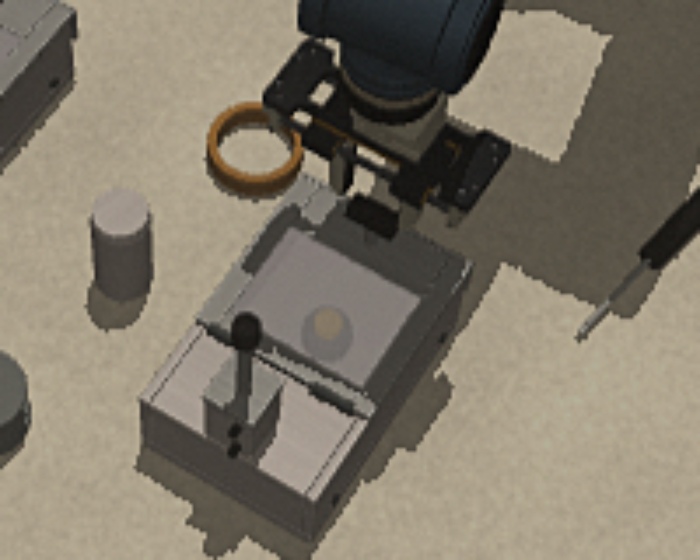

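The crop shows the knob at about (372,213), between the fingers, which are still closing. The guard is shut and the bystanders are untouched. Closing further.

Request:
drive_tool([
  [0,0,0,0,0.3],
  [0,0,0,0,0.3],
  [0,0,0,0,0.3],
  [0,0,0,0,0.3],
  [0,0,0,0,0.3],
  [0,0,0,0,0.3],
])

```text
time: 4.58
tcp_pos: [483.2, 172.4, 118.7]
orientation: [-3.142, 0.0, 0.157]
ft_force: [0.3, -0.4, -0.4]
gripper_width: 0.3
gripper_force: 0.0
```

The opening is 28 mm, which is less than the 44 mm knob, so it isn't gripped. I'll look before going on.

Run:
```python
from m import *
S=shot('scene');T=shot('top')
a=cv2.resize(S['pixels'][210:280,320:410,::-1],None,fx=7,fy=7,interpolation=cv2.INTER_CUBIC);cv2.imwrite('pics/s3.png',cv2.convertScaleAbs(a,alpha=2.0,beta=20))
b=cv2.resize(T['pixels'][230:300,200:290,::-1],None,fx=7,fy=7,interpolation=cv2.INTER_CUBIC);cv2.imwrite('pics/t3.png',cv2.convertScaleAbs(b,alpha=2.0,beta=20))
print(np.round(get_obs()['joint_pos'],3))
```

```text
[0.252 0.36  1.807 0.    0.974 1.666]
```

View pics/s3.png

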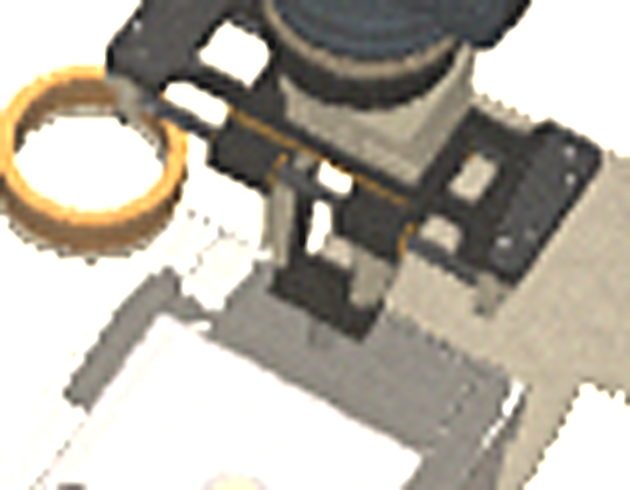

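View pics/t3.png

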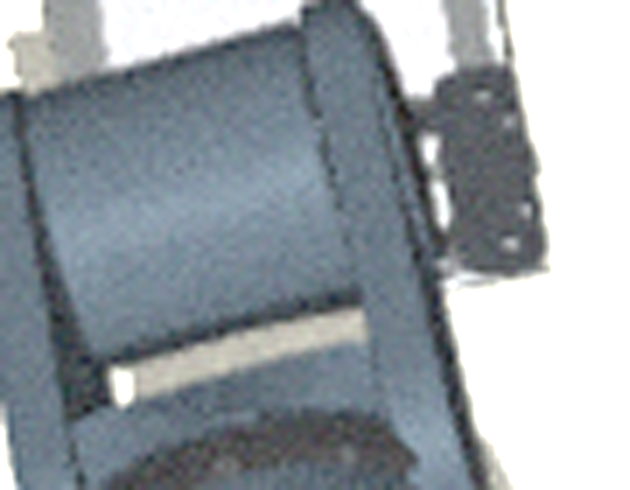

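Both fingers end next to the knob without straddling it, on the robot side of it or above it. The top view is hidden by the forearm. I'll measure the finger positions by range.

Run:
```python
from m import *
c=dict(np.load('/tmp/scene.npz'))
vv,uu=np.mgrid[236:262,352:384]
w=world(c,uu,vv,c['range_z'][236:262,352:384]);g=c['pixels'][236:262,352:384].mean(2)
R=np.array([[np.cos(.157),np.sin(.157)],[-np.sin(.157),np.cos(.157)]])
q=(w[...,:2]-[483.2,172.4])@R.T
np.set_printoptions(linewidth=250)
print('dx');print(q[::2,::2,0].round().astype(int));print('dy');print(q[::2,::2,1].round().astype(int));print('z');print(w[::2,::2,2].round().astype(int));print('g');print(g[::2,::2].round().astype(int))
```

```text
dx
[[-100 -106   36   36   12   30   30   21 -126   26   25   23   20   24   19   19]
 [ -95  -99 -101   12   11    8   -4   30   32   29   28   24   25   23   24   24]
 [ -91  -94  -94    6    9    8   -3 -115   40   36   33   32   27   22   14   26]
 [ -24  -80  -88   11   13    6 -103 -110   38   38   39   35   34   27   12 -135]
 [ -21  -26  -27   11   11    6  -95 -100 -101   39   38   34   36   31   27 -125]
 [ -11  -18  -24  -26   13    6   -6  -92  -97 -103   10   39   34 -112   32   30]
 [  -8  -11  -18  -15    6    4    0   -1   -9    8   13    8    2 -106 -115 -115]
 [  -3   -6   -6  -17   10    6    4    4    2   13    8   12  -96 -103 -105 -109]
 [   3   -4   -7   -6   11   11    7    4    7   10    9   12  -90  -98 -102 -104]
 [  10    3    4   -2   -6  -13   11    9   10    6    0  -26  -88  -85  -95  -98]
 [  15   13    7    4    2   -2    2   10    8    8    3  -23  -27  -26  -82  -92]
 [  20   18   15    9   10    6    4    7   -6   -9  -11  -13  -18  -23  -21  -25]
 [  23   22   17   20   13    9    6    5   -5   -7   -6  -10  -14  -14  -21  -23]]
dy
[[-103  -99  -
[... 2113 characters left out ...]
  20  22  23  22  19  16  25]
 [140 128 163  56  65  14  72 181  12  18  24  25  22  46  63  88]
 [113 100 158  54  66  14 180  69  80  25  19  20  20  35  40  69]
 [122 120 123 110  67  15  52  68  86  64  61  15  15  82  37  30]
 [117 125  49  61  29  19  24  18  28  42  65  62  46  81  85  81]
 [125  69  57  54  20  17  24  21  18  50  61  65  72  80  82  85]
 [ 72  56  62  59  19  18  22  23  21  70  63  45  81  79  83  80]
 [ 56  61  63  61  66  60  20  24  20  20  22  44  67  82  82  83]
 [ 61  59  64  61  61  61  52  51  20  15  15  65  54  61  88  82]
 [ 59  61  59  62  63  62  44  54  63  39  59  63  62  59  62  69]
 [120  66  55  58  62  61  60  58  63  61  62  58  61  60  61  63]]
```

The fingers line up with the knob in x and y, but their visible ends are at z≈150 or above, over the knob top, while the reported TCP z is 119. The z readout doesn't match the real fingertips. I'll back up, open and measure the tips.

Request:
drive_tool([
  [0,0,-15,0,1],
  [0,0,-15,0,1],
  [0,0,-15,0,1],
  [0,0,-15,0,1],
  [0,0,-15,0,1],
  [0,0,-5,0,1],
  [0,0,0,0,1],
  [0,0,0,0,1],
  [0,0,0,0,1],
  [0,0,0,0,1],
  [0,0,0,0,1],
  [0,0,0,0,1],
  [0,0,0,0,1],
  [0,0,0,0,1],
  [0,0,0,0,1],
])

```text
time: 5.93
tcp_pos: [483.2, 172.3, 198.7]
orientation: [3.142, 0.0, 0.157]
ft_force: [-0.5, -0.3, 0.7]
gripper_width: 1.001
gripper_force: 0.0
```

Run:
```python
from m import *
S=shot('scene');o=get_obs();print(o['tcp_pos'],o['gripper_width'])
b=cv2.resize(S['pixels'][200:270,310:410,::-1],None,fx=8,fy=8,interpolation=cv2.INTER_CUBIC);cv2.imwrite('pics/s4.png',cv2.convertScaleAbs(b,alpha=2.0,beta=20))
vv,uu=np.mgrid[190:290,300:420]
w=world(S,uu,vv,S['range_z'][190:290,300:420])
y=.157;R=np.array([[np.cos(y),np.sin(y)],[-np.sin(y),np.cos(y)]])
q=(w[...,:2]-o['tcp_pos'][:2])@R.T
near=(abs(q[...,0])<30)&(abs(q[...,1])<100)&(w[...,2]>155)&(w[...,2]<330)
for s in(-1,1):
  for z0 in range(155,330,10):
    m=near&(q[...,1]*s>0)&(w[...,2]>=z0)&(w[...,2]<z0+10)
    if m.sum():print(s,z0,m.sum(),'dx',np.percentile(q[m][:,0],[5,50,95]).round(),'dy',np.percentile(q[m][:,1],[5,50,95]).round())
print('knob');u,v=blob(S,(345,240,390,270));print(u.mean(),v.mean(),np.median(world(S,u,v,S['range_z'][v,u]),0))
```

```text
[483.23886971 172.31630789 198.69740243] 0.9976306499587565
-1 155 1 dx [6. 6. 6.] dy [-17. -17. -17.]
-1 225 1 dx [7. 7. 7.] dy [-51. -51. -51.]
-1 235 8 dx [-3.  6. 11.] dy [-56. -50. -48.]
-1 245 13 dx [-1.  9. 11.] dy [-61. -53. -48.]
-1 255 15 dx [-5.  8. 13.] dy [-59. -51. -47.]
-1 265 14 dx [-4.  9. 13.] dy [-60. -51. -47.]
-1 275 18 dx [ 2.  9. 14.] dy [-62. -52. -47.]
-1 285 10 dx [ 6. 10. 13.] dy [-60. -54. -47.]
-1 295 6 dx [-5.  4. 12.] dy [-56. -51. -48.]
-1 305 2 dx [3. 3. 4.] dy [-52. -50. -49.]
-1 315 4 dx [-20.   6.  12.] dy [-51. -50. -48.]
-1 325 4 dx [-9. 12. 25.] dy [-50. -49. -38.]
1 155 1 dx [12. 12. 12.] dy [7. 7. 7.]
1 235 5 dx [ 6.  8. 11.] dy [45. 46. 50.]
1 245 11 dx [ 3.  9. 12.] dy [48. 55. 60.]
1 255 12 dx [-6. 10. 12.] dy [50. 58. 61.]
1 265 13 dx [ 7. 10. 12.] dy [47. 54. 61.]
1 275 9 dx [ 8. 10. 13.] dy [46. 55. 60.]
1 285 1 dx [13. 13. 13.] dy [56. 56. 56.]
1 315 1 dx [22. 22. 22.] dy [85. 85. 85.]
1 325 1 dx [28. 28. 28.] dy [84. 84. 84.]
knob
366.4344262295082 251.4262295081967 [486.18628666 174.17137933 144.1768233 ]
```

View pics/s4.png

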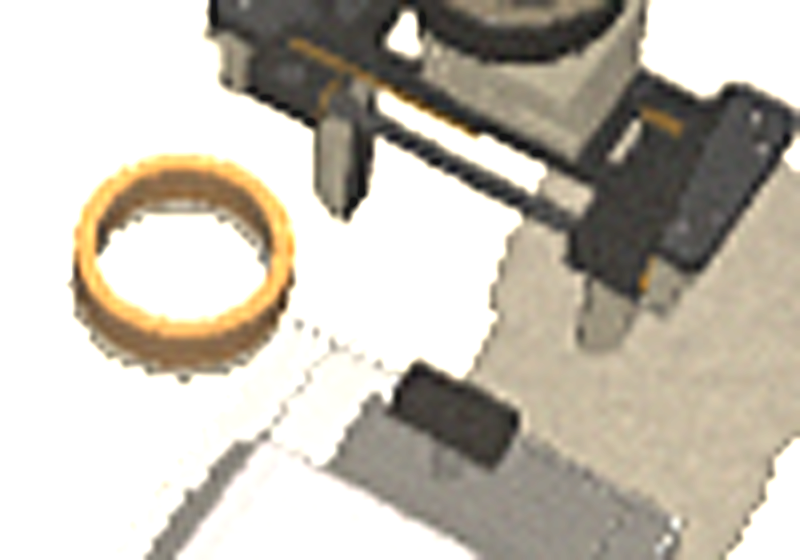

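The picture shows both open fingertips clear above the knob, at crop (344,215) and (595,345), with the knob at (455,415). By range they end at z≈233 with a readout of 198.7, so the tips are about 35 mm higher than reported. I'll confirm that by casting the tip pixels onto the finger plane.

Run:
```python
from m import *
S=dict(np.load('/tmp/scene.npz'));o=np.array(S['origin']);n=np.array([np.cos(.157),np.sin(.157),0])
for u,v in((310+344/8-.5,200+213/8-.5),(310+595/8-.5,200+346/8-.5)):
    d=world(S,u,v,np.array(1000.))-o
    for off in(0,8):
        t=((np.array([483.2,172.3,0])+off*n-o)@n)/(d@n); print(off,(o+t*d).round(1))
```

```text
0 [491.6 119.2 228. ]
8 [498.9 124.5 241.4]
0 [475.6 220.3 228.6]
8 [483.  224.6 242.1]
```

Both methods agree on an offset of roughly 30–42 mm, so I'll descend to a readout of about 83. That puts the tips about 118 mm above the table, with 22 mm to the guard face. I'll watch the force.

Request:
drive_tool([
  [0,0,10,0,1],
  [0,0,15,0,1],
  [0,0,15,0,1],
  [0,0,15,0,1],
  [0,0,15,0,1],
  [0,0,15,0,1],
  [0,0,10,0,1],
  [0,0,8,0,1],
  [0,0,7,0,1],
  [0,0,6,0,1],
  [0,0,0,0,1],
  [0,0,0,0,1],
])

```text
time: 6.98
tcp_pos: [483.4, 172.3, 82.8]
orientation: [-3.142, -0.0, 0.157]
ft_force: [-0.8, 0.3, 0.4]
gripper_width: 1.0
gripper_force: 0.0
```

Request:
drive_tool([
  [0,0,0,0,0.4],
  [0,0,0,0,0.4],
  [0,0,0,0,0.4],
  [0,0,0,0,0.4],
  [0,0,0,0,0.4],
  [0,0,0,0,0.4],
  [0,0,0,0,0.4],
  [0,0,0,0,0.4],
  [0,0,0,0,0.4],
  [0,0,0,0,0.4],
  [0,0,0,0,0.4],
  [0,0,0,0,0.4],
])

```text
time: 7.98
tcp_pos: [483.3, 172.2, 82.8]
orientation: [3.141, -0.0, 0.157]
ft_force: [0.6, -1.1, 0.6]
gripper_width: 0.469
gripper_force: 25.0
```

Run:
```python
from m import *
S=shot('scene');o=get_obs();print({k:np.round(o[k],3) for k in('time','tcp_pos','gripper_width','gripper_force','ft_force','ft_torque')})
b=cv2.resize(S['pixels'][210:280,320:410,::-1],None,fx=8,fy=8,interpolation=cv2.INTER_CUBIC);cv2.imwrite('pics/s5.png',cv2.convertScaleAbs(b,alpha=2.0,beta=20))
```

```text
{'time': np.float64(8.033), 'tcp_pos': array([483.277, 172.207,  82.759]), 'gripper_width': np.float64(0.471), 'gripper_force': np.float64(25.0), 'ft_force': array([-0.056, -1.282,  1.134]), 'ft_torque': array([-0.314,  0.001,  0.082])}
```

View pics/s5.png

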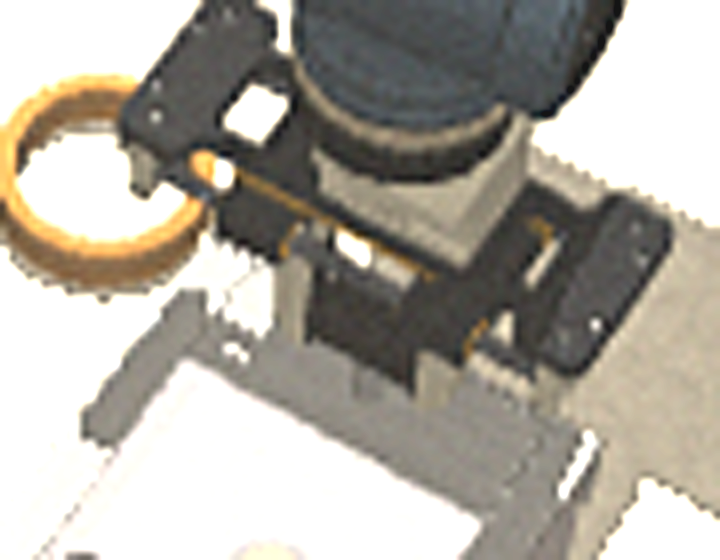

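The knob is now held between the pads: opening 0.471 × 93 = 43.8 mm matches its 44 mm length, with a 25 N grip. I'll swing it along the hinge arc (radius 152 mm, 17.6° to 62.6°) in 3° steps, half way first.

Request:
drive_tool([
  [2.6,0,-7.5,0,0.4],
  [3.0,0,-7.4,0,0.4],
  [3.4,0,-7.2,0,0.4],
  [3.8,0,-7.0,0,0.4],
  [4.1,0,-6.8,0,0.4],
  [4.4,0,-6.6,0,0.4],
  [4.8,0,-6.4,0,0.4],
  [0,0,0,0,0.4],
  [0,0,0,0,0.4],
])

```text
time: 8.78
tcp_pos: [509.3, 176.4, 132.1]
orientation: [3.142, -0.001, 0.157]
ft_force: [-1.4, -3.3, -0.1]
gripper_width: 0.473
gripper_force: 25.0
```

Request:
drive_tool([
  [5.2,0,-6.1,0,0.4],
  [5.4,0,-5.8,0,0.4],
  [5.7,0,-5.5,0,0.4],
  [6.1,0,-5.2,0,0.4],
  [6.2,0,-4.9,0,0.4],
  [6.6,0,-4.6,0,0.4],
  [6.7,0,-4.2,0,0.4],
  [7.0,0,-3.8,0,0.4],
  [0,0,0,0,0.4],
  [0,0,0,0,0.4],
  [0,0,0,0,0.4],
  [0,0,0,0,0.4],
])

```text
time: 9.78
tcp_pos: [557.6, 184.2, 171.9]
orientation: [-3.141, -0.001, 0.157]
ft_force: [2.3, -0.8, -6.4]
gripper_width: 0.47
gripper_force: 25.0
```

Run:
```python
from m import *
S=shot('scene');T=shot('top');o=get_obs();print({k:np.round(o[k],3) for k in('time','tcp_pos','gripper_width','gripper_force','ft_force','ft_torque')})
cv2.imwrite('pics/s6.png',cv2.resize(S['pixels'][180:360,250:470,::-1],None,fx=3.3,fy=3.3))
# guard plane from range: points in press frame
y=.157;h=np.array([626.7,193.7]);R=np.array([[np.cos(y),np.sin(y)],[-np.sin(y),np.cos(y)]])
for c in(S,T):
    vv,uu=np.mgrid[0:480,0:640];w=world(c,uu,vv,c['range_z']);q=(w[...,:2]-h)@R.T;z=w[...,2]-90
    # guard side frame strips, window is clear
    m=(abs(q[...,1])>55)&(abs(q[...,1])<84)&(q[...,0]<-30)&(q[...,0]>-140)&(z>20)&(z<150)
    a=np.degrees(np.arctan2(z[m],-q[m][:,0])); print(m.sum(),np.percentile(a,[10,25,50,75,90]).round(1))
```

```text
{'time': np.float64(9.883), 'tcp_pos': array([557.571, 184.153, 171.929]), 'gripper_width': np.float64(0.473), 'gripper_force': np.float64(24.999), 'ft_force': array([ 1.935, -0.27 , -5.223]), 'ft_torque': array([ 0.051, -0.531,  0.049])}
683 [44.5 46.  47.4 49.2 51.2]
304 [40.  44.1 46.1 46.9 47.4]
```

View pics/s6.png

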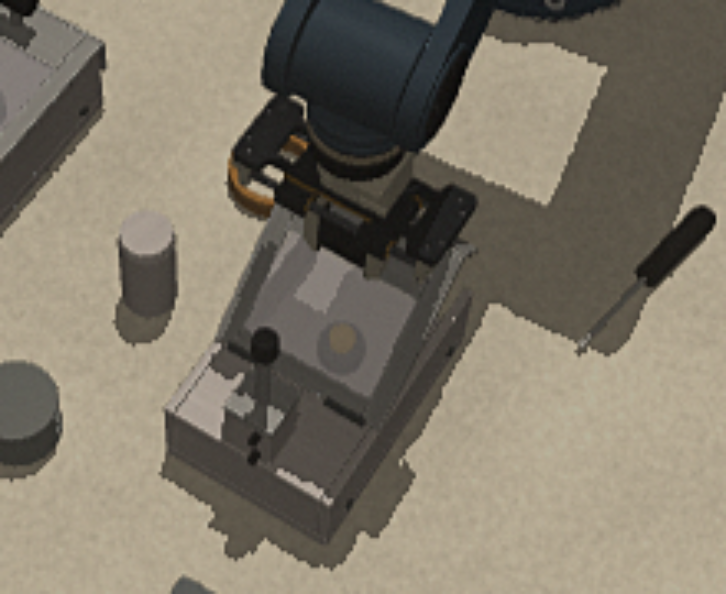

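The crop shows the left guard raised with the knob held at about (355,245), and the can, tape and driver in place. The range data put the guard near 46–47°, including 1–2° for its top-face offset, which agrees with the 45° of arc driven. Let it settle, then hand in.

Request:
drive_tool([
  [0,0,0,0,0.4],
  [0,0,0,0,0.4],
  [0,0,0,0,0.4],
  [0,0,0,0,0.4],
])

```text
time: 10.22
tcp_pos: [557.4, 184.1, 171.9]
orientation: [-3.141, -0.0, 0.157]
ft_force: [1.2, -0.2, -5.4]
gripper_width: 0.474
gripper_force: 25.0
```

```bash
python3 -c "
from bench import *
print(finish_job())"
```

```text
the job is handed in; nothing more can be done
None
```

I handed the job in with the left press's guard (the one whose ram is up) held by its knob at about 45°, the right press's guard not touched and no bystander seen to move; the hand-in returned no verdict. The fingertips sat about 35 mm higher than the reported TCP, so my first close missed the knob and I corrected for it.

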